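# Tip the staves down and close up a panel for gluing

### The arm

A 6-joint arm with a two-finger parallel gripper is mounted at the origin on the work surface. World frame = base frame: x ahead of the robot, y to its left, z up, the work surface at z = 0. Lengths are in m, angles in rad, forces in N, time in s.
With the tool pointing down it reaches from about 0.3 to 0.875 m from the base axis. Payload 6.4 kg.
Tool frame: the origin (TCP) lies at the very end of the fingers, on their centre line; the grasp point (between the pads) lies 19 mm behind it (bot.grasp_offset is the distance from the TCP to the grasp point, in m); z points along the fingers, y is the line along which they close (so a half turn about z gives the same grasp; the last joint's range is limited). The gripper opens to 88 mm and grips with 3 to 60 N. Pads are 18 mm wide; open, the fingers measure 123 mm over their backs; the gripper's body (75 mm by 187 mm) begins 45 mm behind the grasp point.
Start: joints at [0.976, 0.181, 1.607, -0, 1.354, -0.206], TCP at [0.218, 0.532, 0.239] pointing down, gripper open.
Joint ranges: [-2.99, 2.99], [-0.89, 2.07], [0.3, 2.58], [-1.14, 4.28], [0, 2.63], [-3.12, 3.12]. Speed limits (rad/s): [2.57, 2.57, 3.01, 3.14, 3.14, 3.14].

### API

Orientations are given as a unit quaternion [w, x, y, z].
In Python, from bench import bot gives the robot as it stands.
- The arm moves only by the shell command python3 steer.py [OPENING] [FORCE], which reads ROWS from standard input. ROWS is a JSON object whose key "segments" holds a list of rows, 1 to 10 of them, each of 4 numbers: dx, dy, dz in m, then a turn about the tool's z in rad; each row is the pose to reach, as a shift and turn from the pose commanded when the command began, along the tool's axes at that moment; what a row does not reach only later rows make up. A row lasts 1/10 s, in which the tool goes at most 0.05 m and 0.15 rad, less where a joint would pass 70% of its speed; a pose out of reach is approached as far as the arm can. OPENING is the finger opening in m, set as the command begins (- or left out keeps the last). The fingers move at their own pace and stop on an object; FORCE is the grip in N (left out, the last holds). Time passes only in rows, so rows that do not move let the fingers close. It prints the time, the measured TCP pose, the force, the opening and the grip force at its end. Input that does not fit is refused with a message, and nothing moves.
- bot.observe(): the state, without advancing time (a new reading comes with each control period).
- bot.camera(name): name is "scene" or "top" or "wrist"; returns the picture (384x512x3 uint8, blue, green, red); there is no depth.
- bot.camera_params(name): a dict with "camera_matrix" (3x3 intrinsics, pixels), "origin" and "orientation" of the camera in the world. Camera axes: x right, y down, z forward; pixel columns grow to the right and rows downward; lengths in m; the calibration is good to about 2 mm. A picture is of the moment at which its call begins: read the wrist's pose just before it. camera_params takes no time and is no camera call; for the wrist camera it gives the pose at the moment of the call.
- bot.job_done(): hands the job in; it is judged then, once.
The state is a dict: "clock": time; "joint_positions": joint angles; "joint_vel": joint speeds; "joint_torque": joint torques, N m; "eef_pos": TCP position; "orientation": TCP orientation; "force": force on the tool from outside, world axes, zero at the start; "wrist_torque": the same for the moment, N m; "opening": finger opening in m; "finger_force": force on a finger pad.
Only numpy, scipy, OpenCV 4.12 (cv2) and the standard library are available. Lean on these libraries where they do the work, as an engineer would, in place of code of your own. Each camera call takes 0.05 s, during which the arm holds its last target. There are 200 camera calls.

### The job

The staves for a cutting board stand on end in front of the two pale plywood battens that are screwed to the bench as a square corner. Tip every stave over onto its broad face and close them all up into one tight, even panel in that corner: side by side without gaps, the first long edge against the side batten (the one on the left seen from the robot, running away from it) and every end butted against the back batten. Then lay the dark caul (the loose dark strip at the right) flat across the middle of the panel so that it rests on all the staves, and leave everything else on the bench where it is.

Things in the scene. Friction and masses are not known exactly. Their poses are not given: they have to be found in the camera images.
- stave1_mid (a point): Middle of the block of stave1: pale beech stave, 150 mm long (its z), 48 mm wide (its y), 24 mm thick (its x, the normal of its broad faces), about 0.13 kg. At the start it stands loose on end, its x pointing roughly away from the robot. Either broad face may end down. May be absent (None).
- stave2_mid (a point): Middle of the block of stave2: pale beech stave, 150 mm long (its z), 48 mm wide (its y), 24 mm thick (its x, the normal of its broad faces), about 0.13 kg. At the start it stands loose on end, its x pointing roughly away from the robot. Either broad face may end down. May be absent (None).
- stave3_mid (a point): Middle of the block of stave3: pale beech stave, 150 mm long (its z), 48 mm wide (its y), 24 mm thick (its x, the normal of its broad faces), about 0.13 kg. At the start it stands loose on end, its x pointing roughly away from the robot. Either broad face may end down. May be absent (None).
- stave4_mid (a point): Middle of the block of stave4: pale beech stave, 150 mm long (its z), 48 mm wide (its y), 24 mm thick (its x, the normal of its broad faces), about 0.13 kg. At the start it stands loose on end, its x pointing roughly away from the robot. Either broad face may end down. May be absent (None).
- battens: Fixed corner of two plywood battens, 18 mm high, 32 mm wide. Origin at the inner corner, at bench height; z up. Back batten: inner face is the plane x = 0, y from +32 to -268 mm. Side batten: inner face is the plane y = 0, x from 0 to -160 mm. The panel lies in the quarter x < 0, y < 0: staves along x, the first with an edge at y = 0, the next ones following towards -y.
- caul: Caul: loose straight strip of dark wood 220 mm long (its x), 30 mm wide (its y), 20 mm thick (its z), about 0.11 kg, lying on the bench to the right. Origin at the middle of the block.
- plane: Wooden smoothing plane with a horn, 240 x 64 mm, 140 mm high, standing on its sole; origin under its middle. Not to be moved.
- hammer: Hammer with a blue collar, 280 mm long, lying on the bench; origin in the handle at bench level, head towards its +x. Not to be moved.
- glue: Yellow glue bottle, 60 mm across, 170 mm high, upright behind the back batten; origin under it. Not to be moved or tipped.
- square: Try square, dark stock 110 mm, steel blade 150 mm, lying flat; origin under the stock. Not to be moved.
- tape: Yellow tape measure, 72 x 38 x 68 mm; origin under it. Not to be moved.
- sanding_block: Cork sanding block, 115 x 62 x 34 mm; origin under it. Not to be moved.

How it is judged:
By the outcome, as a careful person would: the job done as asked, in the order asked, and still so for the second after the job is handed in, with the robot touching nothing.
Of stave1, stave2, stave3, stave4 only 3 to 4 are there at a start; the rules pass over those that are not, and their reading is None.
At some moment in a run one of caul may be knocked a few centimetres aside while the robot is not near it.
Once in a run the grip may slacken for a moment while it holds something.
It also fails if it takes over 210 s, if anything falls off the work surface, if the arm or the gripper's body presses on something with over 40 N, if the wrist force passes 120 N, or if a joint passes its speed limit or range.

## Working session

There is one attempt and no reset: what is moved stays moved. The work goes in short steps, Python scripts to look and compute and a shell command to move; the robot and the scene stay as the last step left them, time stands still between calls to the robot, and variables do not carry over. Pictures are saved under pics/ and viewed, at most 16 in all, crops included, and the job is handed in when it is done.

```bash
ls; mkdir -p pics; python3 - <<'E'
from bench import bot
import cv2
for n in("scene","top"):
    p=bot.camera_params(n);print(n,p)
    cv2.imwrite(f"pics/{n}0.png",bot.camera(n))
s=bot.observe();print(s)
E
```

```text
bench.py
pics
steer.py
scene {'camera_matrix': array([[423.45869204,   0.        , 256.69498067],
       [  0.        , 423.45869204, 189.20167066],
       [  0.        ,   0.        ,   1.        ]]), 'origin': array([ 1.55917269, -0.46769696,  0.79436466]), 'orientation': array([-0.39630811,  0.72536402,  0.49174892, -0.27380636])}
top {'camera_matrix': array([[378.04620462,   0.        , 258.70656642],
       [  0.        , 378.04620462, 191.39417255],
       [  0.        ,   0.        ,   1.        ]]), 'origin': array([ 0.27510742, -0.05205262,  1.16423574]), 'orientation': array([ 0.08316014, -0.69746386,  0.70683095, -0.08377686])}
{'clock': 0.1, 'joint_positions': array([ 9.75696205e-01,  1.81484136e-01,  1.60788194e+00, -4.65797088e-06,
        1.35382107e+00, -2.06276991e-01]), 'joint_vel': array([ 0.00015723, -0.00182483, -0.00208544,  0.00105687, -0.00122701,
       -0.00022032]), 'joint_torque': array([ 1.12341142e-03, -4.34814870e+01, -3.42697155e+01,  7.04672048e-02,
        3.40445701e-02, -5.17693775e-05]), 'eef_pos': array([0.21768038, 0.53168476, 0.23790306]), 'orientation': array([-3.08874037e-04,  1.93188664e-01,  9.81161304e-01, -7.34985553e-04]), 'force': array([1.09783624, 0.01989808, 0.01778189]), 'wrist_torque': array([-0.04932547, -0.00463726,  0.03302585]), 'finger_force': 0.0, 'opening': 0.08784170388736791}
```
View pics/scene0.png

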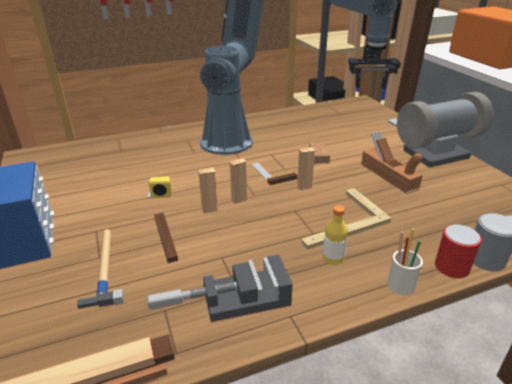

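View pics/top0.png

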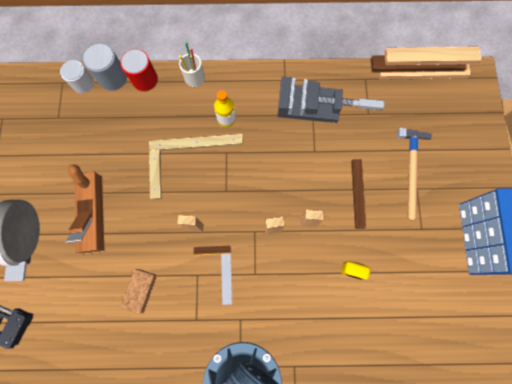

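The scene picture shows three staves (stave tops at about (208,172), (238,162), (305,152)). In the top view they are at (187,218), (275,222), (314,214). The corner is at about (158,145), the caul at (358,193) and the glue at (225,110). Next I'll measure from an enlarged crop.

```bash
cat > h.py <<'E'
import numpy as np, cv2
from scipy.spatial.transform import Rotation as R
from bench import bot
def cam(n):
    p=bot.camera_params(n);q=p["orientation"]
    return p["camera_matrix"],p["origin"],R.from_quat([q[1],q[2],q[3],q[0]]).as_matrix()
def p2w(c,u,v,z=0.):
    K,o,M=c;d=M@np.linalg.inv(K)@[u,v,1];return o+d*(z-o[2])/d[2]
def w2p(c,P):
    K,o,M=c;x=(np.asarray(P)-o)@M@K.T;return x[...,:2]/x[...,2:]
def tool():
    s=bot.observe();q=s["orientation"];M=R.from_quat([q[1],q[2],q[3],q[0]]).as_matrix()
    return s["eef_pos"],M
def go(target,yaw=None):
    """shift in tool axes to world target; turn so tool y has world yaw (rad)"""
    p,M=tool();d=M.T@(np.array(target)-p);t=0
    if yaw is not None:
        t=np.arctan2(M[1,1],M[0,1])-yaw;t=(t+np.pi/2)%np.pi-np.pi/2
    return np.round(d,4),round(t,4)
def crop(im,u0,v0,u1,v1,k,name):
    cv2.imwrite(name,cv2.resize(im[v0:v1,u0:u1],None,fx=k,fy=k,interpolation=cv2.INTER_CUBIC))
E
python3 - <<'E'
from h import *
im=cv2.imread("pics/top0.png");crop(im,140,90,400,250,3,"pics/c0.png")
E
```

View pics/c0.png

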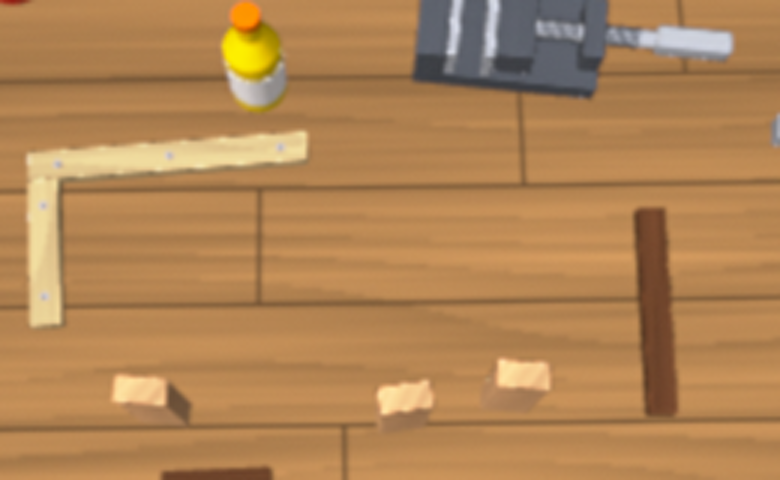

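```bash
python3 - <<'E'
from h import *
from scipy.optimize import least_squares
c=cam("top")
W=lambda U,V,z:p2w(c,(U+.5)/3-.5+140,(V+.5)/3-.5+90,z)[:2]
def fit(model,pts,z,g):
    P=np.array([W(*p,z) for p in pts]);m=np.array(model)
    f=lambda a:((m@np.array([[np.cos(a[2]),np.sin(a[2])],[-np.sin(a[2]),np.cos(a[2])]])+a[:2])-P).ravel()
    r=least_squares(f,[*P.mean(0),g]);print(np.round(r.x,4),"deg",np.round(np.degrees(r.x[2]),2),"res mm",np.round(r.fun*1e3,1));return r.x
print("battens");fit([[.0,0],[0,-.268],[.032,.032],[.032,-.268],[-.16,0],[-.16,.032]],[(62,178),(308,160),(28,153),(306,131),(63,325),(31,327)],.018,-.05)
bx=[[.012,.024],[.012,-.024],[-.012,-.024],[-.012,.024]]
for n,p in dict(A=[(114,375),(166,378),(165,405),(113,403)],B=[(376,385),(432,381),(433,406),(379,411)],C=[(498,359),(549,362),(550,389),(495,388)]).items():
    print(n);fit(bx,p,.15,0)
print("caul");fit([[.11,.015],[.11,-.015],[-.11,-.015],[-.11,.015]],[(636,210),(664,208),(676,413),(647,415)],.02,0)
E
```

```text
battens
[0.6947 0.2617 0.0697] deg 3.99 res mm [-0.9  3.   0.9 -1.3 -0.1 -0.7 -0.4 -1.2  0.6  0.6  0.  -0.5]
A
[ 0.4433  0.1431 -0.0497] deg -2.85 res mm [-1.1 -0.2 -0.1 -0.9  0.6  0.   0.5  1.1]
B
[ 0.4351 -0.0967  0.0662] deg 3.79 res mm [ 0.3 -1.3  0.4  1.6 -0.7  0.2  0.  -0.6]
C
[ 0.4531 -0.2041 -0.0583] deg -3.34 res mm [-1.2  1.2 -0.6 -0.5  0.3  0.5  1.5 -1.2]
caul
[ 0.5425 -0.3643 -0.0189] deg -1.09 res mm [ 2.   0.2 -0.4  0.1 -1.9 -0.4  0.3  0.1]
```

```bash
python3 - <<'E'
from h import *
print(go([.4433,.1431,.238],np.pi/2-.0497))
E
```

```text
(array([-3.561e-01, -2.740e-01,  2.000e-04]), np.float64(-0.3391))
```

```bash
echo '{"segments": [[-0.04, -0.03, 0, -0.05], [-0.08, -0.06, 0, -0.1], [-0.12, -0.09, 0, -0.15], [-0.16, -0.12, 0, -0.2], [-0.2, -0.15, 0, -0.25], [-0.24, -0.18, 0, -0.3], [-0.28, -0.21, 0, -0.339], [-0.32, -0.245, 0, -0.339], [-0.356, -0.274, 0, -0.339], [-0.356, -0.274, 0, -0.339]]}' | python3 steer.py 0.088 8; python3 - <<'E'
from h import *
im=bot.camera("wrist");cv2.imwrite("pics/w1.png",im)
c=cam("wrist")
print(go([.4433,.1431,.096],np.pi/2-.0497),bot.observe()["eef_pos"])
for x,y in((12,24),(12,-24),(-12,-24),(-12,24)):
    a=-.0497;print(w2p(c,[.4433+(x*np.cos(a)-y*np.sin(a))/1e3,.1431+(x*np.sin(a)+y*np.cos(a))/1e3,.15]))
E
```

```text
clock: 1.1
eef_pos: [0.4458, 0.1388, 0.2386]
orientation: [0.0, 0.028, 1.0, -0.001]
force: [0.4, 0.2, 0.1]
opening: 0.0878
finger_force: 0.0
(array([0.0012, 0.002 , 0.1424]), np.float64(-0.0059)) [0.4444551  0.14105315 0.23842493]
[285.99337566 206.92147337]
[227.00435439 207.29403893]
[226.0310727  178.73550607]
[286.6983628  178.34585283]
```

View pics/w1.png

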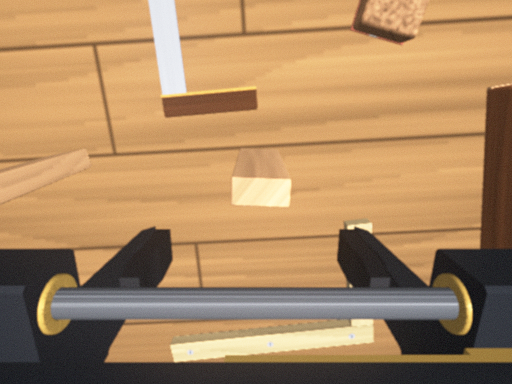

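Wrist view: the top of stave A spans u 233–291, v 179–206. That is about 5 px to the right of the prediction, so roughly 2 mm more in y once arm lag is taken off. Next: descend and grip.

```bash
echo '{"segments": [[0, 0.002, 0.03, 0], [0, 0.002, 0.06, 0], [0, 0.002, 0.09, 0], [0, 0.002, 0.12, 0], [0, 0.002, 0.142, 0], [0, 0.002, 0.142, 0]]}' | python3 steer.py; echo '{"segments": [[0, 0, 0, 0], [0, 0, 0, 0], [0, 0, 0, 0], [0, 0, 0, 0], [0, 0, 0, 0], [0, 0, 0, 0], [0, 0, 0, 0], [0, 0, 0, 0]]}' | python3 steer.py 0.03 15;  python3 - <<'E'
from h import *
t=.0697;e=np.array([[np.cos(t),-np.sin(t)],[np.sin(t),np.cos(t)]])
print(go([*(np.array([.6947,.2617])+e@[-.172,-.052]),.102],np.pi/2+t))
E
```

```text
clock: 1.75
eef_pos: [0.4401, 0.1467, 0.0936]
orientation: [-0.004, 0.024, 1.0, -0.0]
force: [-0.5, 0.9, -0.0]
opening: 0.0876
finger_force: 0.0
clock: 2.55
eef_pos: [0.4441, 0.1455, 0.0972]
orientation: [0.0, 0.025, 1.0, 0.0]
force: [-0.3, -1.8, 5.0]
opening: 0.048
finger_force: 14.8
(array([-0.0799,  0.0564, -0.0047]), np.float64(-0.1196))
```

```bash
echo '{"segments": [[0, 0, -0.006, 0], [-0.02, 0.014, -0.006, -0.03], [-0.04, 0.028, -0.006, -0.06], [-0.06, 0.042, -0.006, -0.09], [-0.08, 0.0565, -0.006, -0.12], [-0.08, 0.0565, -0.006, -0.12], [-0.08, 0.0565, -0.006, -0.12], [-0.08, 0.0565, -0.002, -0.12], [-0.08, 0.0565, 0.001, -0.12], [-0.08, 0.0565, 0.001, -0.12]]}' | python3 steer.py; python3 - <<'E'
from h import *
im=bot.camera("top");crop(im,140,110,270,230,5,"pics/t2.png")
t=.0697;e=np.array([[np.cos(t),-np.sin(t)],[np.sin(t),np.cos(t)]])
p,_=tool();print(p,e.T@(p[:2]-[.6947,.2617]))
r=np.hypot(.012,.115);a0=np.arctan2(.115,-.012)
for d in range(0,95,10): 
  a=a0-np.radians(d);print(d,np.round([r*np.cos(a)+.012,.115-r*np.sin(a)],3))
E
```

```text
clock: 3.55
eef_pos: [0.5265, 0.1974, 0.0967]
orientation: [0.001, -0.035, 0.999, -0.0]
force: [-0.8, -1.5, 5.2]
opening: 0.048
finger_force: 14.9
[0.52645608 0.1974526  0.09671656] [-0.17230983 -0.05237429]
0 [-0.  0.]
10 [ 0.02 -0.  ]
20 [0.04  0.003]
30 [0.059 0.009]
40 [0.077 0.019]
50 [0.092 0.032]
60 [0.106 0.047]
70 [0.116 0.064]
80 [0.123 0.083]
90 [0.127 0.103]
```

```bash
echo '{"segments": [[-0.01, 0, -0.001, 0], [-0.02, 0, 0, 0], [-0.03, 0, 0.001, 0], [-0.04, 0, 0.003, 0], [-0.05, 0, 0.006, 0], [-0.059, 0, 0.009, 0], [-0.068, 0, 0.014, 0], [-0.077, 0, 0.019, 0], [-0.085, 0, 0.025, 0], [-0.092, 0, 0.032, 0]]}' | python3 steer.py - 6;echo '{"segments": [[-0.007, 0, 0.007, 0], [-0.014, 0, 0.015, 0], [-0.019, 0, 0.023, 0], [-0.024, 0, 0.032, 0], [-0.028, 0, 0.041, 0], [-0.031, 0, 0.05, 0], [-0.033, 0, 0.056, 0], [-0.035, 0, 0.06, 0], [-0.035, 0, 0.06, 0], [-0.035, 0, 0.06, 0]]}' | python3 steer.py;  python3 - <<'E'
from h import *
im=bot.camera("scene");crop(im,180,110,440,280,3,"pics/s2.png")
E
```

```text
clock: 4.6
eef_pos: [0.619, 0.2046, 0.0631]
orientation: [0.0, -0.035, 0.999, 0.0]
force: [1.2, -0.3, 2.0]
opening: 0.0475
finger_force: 6.0
clock: 5.6
eef_pos: [0.6533, 0.207, 0.004]
orientation: [0.0, -0.035, 0.999, -0.0]
force: [-0.8, -0.7, -0.7]
opening: 0.0481
finger_force: 0.6
```

View pics/s2.png

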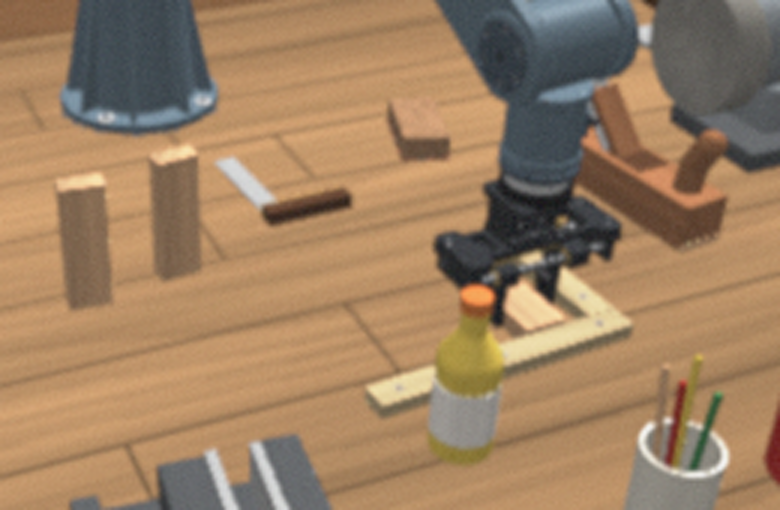

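The scene crop shows stave A flat inside the corner, between the fingers at about (540,305). Next: release, rise, close the fingers and set up to push it sideways.

```bash
echo '{"segments": [[0, 0, 0, 0], [0, 0, 0, 0], [0, 0, 0, 0], [0, 0, -0.02, 0], [0, 0, -0.05, 0], [0, 0, -0.08, 0]]}' | python3 steer.py 0.06;echo '{"segments": [[0.02, -0.03, 0, 0], [0.04, -0.06, 0, 0], [0.04, -0.06, 0, 0], [0.04, -0.06, 0, 0], [0.04, -0.06, 0.03, 0], [0.04, -0.06, 0.06, 0], [0.04, -0.06, 0.077, 0], [0.04, -0.06, 0.077, 0]]}' | python3 steer.py 0 10;  cat >> h.py <<'E'
t=.0697;e=np.array([[np.cos(t),-np.sin(t)],[np.sin(t),np.cos(t)]]);O=np.array([.6947,.2617])
def b2w(x,y): return O+e@[x,y]
def w2b(p): return e.T@(np.asarray(p)[:2]-O)
E
python3 - <<'E'
from h import *
p,_=tool();print(p,w2b(p))
im=bot.camera("top");crop(im,140,110,270,230,5,"pics/t3.png")
E
```

```text
clock: 6.25
eef_pos: [0.6526, 0.2069, 0.0842]
orientation: [-0.001, -0.035, 0.999, -0.0]
force: [1.4, -0.7, 0.0]
opening: 0.0596
finger_force: 0.0
clock: 7.05
eef_pos: [0.6153, 0.145, 0.0036]
orientation: [-0.003, -0.035, 0.999, 0.0]
force: [-1.3, 0.8, -0.4]
opening: 0.0003
finger_force: 0.0
[0.61534783 0.14496969 0.0036251 ] [-0.08728902 -0.11092051]
```

View pics/t3.png

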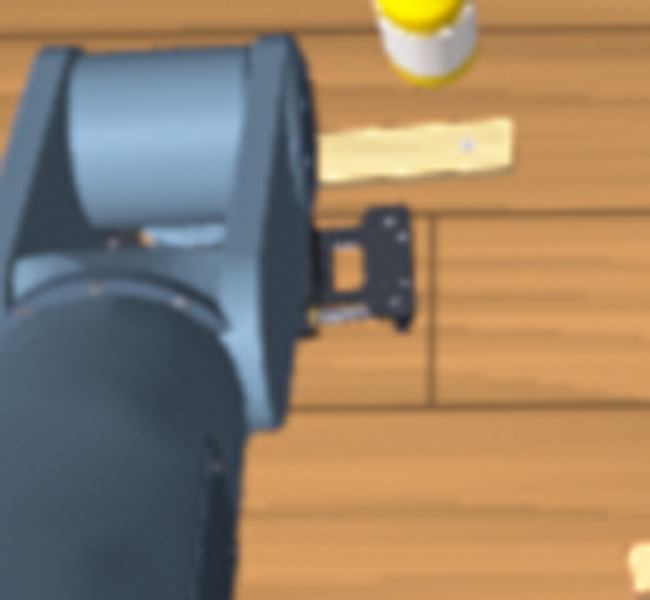

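The arm hides the panel from the top camera, so I'll push by force feedback.

```bash
echo '{"segments": [[0, 0.006, 0, 0], [0, 0.012, 0, 0], [0, 0.018, 0, 0], [0, 0.023, 0, 0], [0, 0.028, 0, 0], [0, 0.032, 0, 0], [0, 0.036, 0, 0], [0, 0.039, 0, 0], [0, 0.041, 0, 0], [0, 0.041, 0, 0]]}' | python3 steer.py;echo '{"segments": [[0, 0.001, 0, 0], [0, 0.002, 0, 0], [0, 0.003, 0, 0], [0, 0.003, 0, 0], [0, 0.003, 0, 0]]}' | python3 steer.py; python3 - <<'E'
from h import *
p,_=tool();print(p,w2b(p))
E
```

```text
clock: 8.1
eef_pos: [0.6143, 0.1857, 0.0064]
orientation: [-0.0, -0.035, 0.999, 0.0]
force: [-0.3, -0.2, -0.3]
opening: 0.0002
finger_force: 0.4
clock: 8.6
eef_pos: [0.6144, 0.1881, 0.0068]
orientation: [0.0, -0.035, 0.999, 0.0]
force: [-0.7, -1.7, -0.0]
opening: 0.0005
finger_force: 1.1
[0.6144344  0.18812474 0.00676793] [-0.08519475 -0.06780663]
```

```bash
echo '{"segments": [[0, 0.001, 0, 0], [0, 0.002, 0, 0], [0, 0.002, 0, 0], [0, 0.002, 0, 0]]}' | python3 steer.py;echo '{"segments": [[0, 0.001, 0, 0], [0, 0.002, 0, 0], [0, 0.002, 0, 0], [0, 0.002, 0, 0]]}' | python3 steer.py; echo '{"segments": [[0, 0.001, 0, 0], [0, 0.002, 0, 0], [0, 0.002, 0, 0], [0, 0.002, 0, 0]]}' | python3 steer.py; python3 - <<'E'
from h import *
p,_=tool();print(p,w2b(p))
E
```

```text
clock: 9.0
eef_pos: [0.6143, 0.1905, 0.0069]
orientation: [0.0, -0.035, 0.999, 0.0]
force: [0.5, 0.3, 0.7]
opening: 0.0007
finger_force: 0.2
clock: 9.4
eef_pos: [0.614, 0.1922, 0.0068]
orientation: [0.0, -0.035, 0.999, 0.0]
force: [-0.4, -0.9, 0.5]
opening: 0.0008
finger_force: 0.5
clock: 9.8
eef_pos: [0.6139, 0.1943, 0.0068]
orientation: [0.0, -0.035, 0.999, 0.0]
force: [1.1, -0.9, 0.2]
opening: 0.0002
finger_force: 0.7
[0.61389249 0.19426304 0.00678269] [-0.08530786 -0.0616455 ]
```

```bash
for i in 1 2 3; do echo '{"segments": [[0, 0.001, 0, 0], [0, 0.002, 0, 0], [0, 0.002, 0, 0], [0, 0.002, 0, 0]]}' | python3 steer.py|egrep 'eef|force|opening'; done
```

```text
eef_pos: [0.6138, 0.1957, 0.0068]
force: [0.8, -4.6, 1.6]
opening: 0.0005
finger_force: 2.6
eef_pos: [0.6139, 0.1958, 0.0068]
force: [1.5, -12.5, 2.8]
opening: 0.0004
finger_force: 6.3
eef_pos: [0.6138, 0.1959, 0.0068]
force: [0.7, -20.2, 3.7]
opening: 0.0004
finger_force: 10.0
```

```bash
echo '{"segments": [[0, -0.015, 0, 0], [0, -0.02, 0, 0], [0.03, -0.02, 0, 0], [0.06, -0.02, 0, 0], [0.09, -0.02, 0, 0], [0.11, -0.02, 0, 0], [0.11, 0, 0, 0], [0.11, 0.02, 0, 0], [0.11, 0.031, 0, 0], [0.11, 0.031, 0, 0]]}' | python3 steer.py;echo '{"segments": [[-0.004, 0, 0, 0], [-0.008, 0, 0, 0], [-0.012, 0, 0, 0], [-0.016, 0, 0, 0], [-0.02, 0, 0, 0], [-0.023, 0, 0, 0], [-0.026, 0, 0, 0], [-0.028, 0, 0, 0], [-0.03, 0, 0, 0], [-0.03, 0, 0, 0]]}' | python3 steer.py; for i in 1 2 3; do echo '{"segments": [[-0.001, 0, 0, 0], [-0.002, 0, 0, 0], [-0.002, 0, 0, 0], [-0.002, 0, 0, 0]]}' | python3 steer.py|egrep 'eef|force|opening'; done;  python3 - <<'E'
from h import *
p,_=tool();print(p,w2b(p))
E
```

```text
clock: 12.0
eef_pos: [0.5011, 0.2248, 0.0067]
orientation: [-0.0, -0.036, 0.999, 0.0]
force: [-0.1, -0.0, -0.7]
opening: -0.0002
finger_force: 0.0
clock: 13.0
eef_pos: [0.5317, 0.2255, 0.0068]
orientation: [0.0, -0.035, 0.999, 0.0]
force: [-0.0, 0.1, -0.7]
opening: 0.0008
finger_force: 0.0
eef_pos: [0.5334, 0.2256, 0.0067]
force: [-0.3, -1.0, -0.8]
opening: 0.0004
finger_force: 0.0
eef_pos: [0.5353, 0.2257, 0.0067]
force: [-0.9, -0.8, 0.5]
opening: 0.0004
finger_force: 0.4
eef_pos: [0.5376, 0.2259, 0.0067]
force: [-0.9, -0.3, 0.2]
opening: 0.0004
finger_force: 0.2
[0.53755422 0.22591009 0.00667258] [-0.15925676 -0.02475882]
```

```bash
for i in 1 2 3 4 5; do echo '{"segments": [[-0.001, 0, 0, 0], [-0.002, 0, 0, 0], [-0.002, 0, 0, 0], [-0.002, 0, 0, 0]]}' | python3 steer.py|egrep 'eef|^force'; done
```

```text
eef_pos: [0.5385, 0.226, 0.0066]
force: [-4.7, -1.4, 3.5]
eef_pos: [0.5385, 0.226, 0.0063]
force: [-12.4, -2.1, 10.3]
eef_pos: [0.5385, 0.226, 0.0061]
force: [-18.4, -2.4, 14.8]
eef_pos: [0.5385, 0.2261, 0.0058]
force: [-25.9, -2.6, 20.2]
eef_pos: [0.5385, 0.2261, 0.0058]
force: [-31.9, -4.1, 28.2]
```

```bash
echo '{"segments": [[0.015, 0, 0, 0], [0.025, 0, 0, 0], [0.025, 0, -0.04, 0], [0.025, 0, -0.08, 0], [0.025, 0, -0.12, 0], [0.025, 0, -0.16, 0], [0.025, 0, -0.19, 0], [0.025, 0, -0.19, 0], [0.025, 0, -0.19, 0]]}' | python3 steer.py 0.088; python3 - <<'E'
from h import *
print(go([.4351,-.0955,.196],np.pi/2+.0662),tool()[0])
E
```

```text
clock: 17.1
eef_pos: [0.5231, 0.2249, 0.1973]
orientation: [0.001, -0.035, 0.999, 0.0]
force: [-0.4, -0.4, -0.9]
opening: 0.0704
finger_force: 0.0
(array([ 0.1102, -0.3134,  0.001 ]), np.float64(0.0039)) [0.52310691 0.2248771  0.19734417]
```

```bash
echo '{"segments": [[0.015, -0.045, 0, 0], [0.03, -0.09, 0, 0], [0.045, -0.135, 0, 0], [0.06, -0.18, 0, 0], [0.075, -0.225, 0, 0], [0.09, -0.27, 0, 0], [0.11, -0.313, 0, 0], [0.11, -0.313, 0, 0], [0.11, -0.313, 0, 0], [0.11, -0.313, 0, 0]]}' | python3 steer.py 0.088; python3 - <<'E'
from h import *
c=cam("wrist");bot.observe()
im=bot.camera("wrist");cv2.imwrite("pics/w2.png",im)
im=bot.camera("top");crop(im,140,110,270,230,5,"pics/t4.png")
print(bot.observe()["eef_pos"])
a=.0662
for x,y in((12,24),(12,-24),(-12,-24),(-12,24)):
    print(w2p(c,[.4351+(x*np.cos(a)-y*np.sin(a))/1e3,-.0955+(x*np.sin(a)+y*np.cos(a))/1e3,.15]))
a=cv2.imread("pics/w2.png");b=cv2.imread("pics/t4.png");b=cv2.resize(b,(416,384));cv2.imwrite("pics/m4.png",np.hstack([a[:,128:],b]))
E
```

```text
clock: 18.1
eef_pos: [0.4344, -0.094, 0.1957]
orientation: [-0.001, -0.035, 0.999, 0.001]
force: [-0.8, 0.0, 0.2]
opening: 0.0879
finger_force: 0.0
[ 0.43479443 -0.09359266  0.19613119]
[286.75697235 231.12331084]
[216.27135764 230.93588851]
[215.11721993 197.40428041]
[288.00624089 197.62552466]
```

View pics/m4.png

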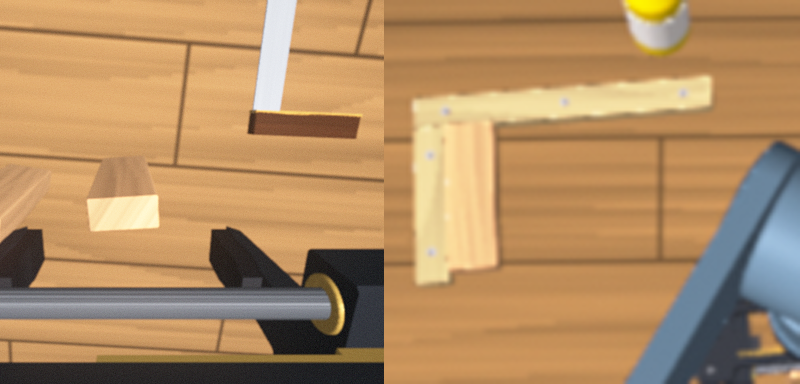

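Stave A is snug in the corner, and stave B's top (u 215–287, v 195–231) matches the prediction. Next: grip B.

```bash
echo '{"segments": [[0, -0.002, 0.03, 0], [0, -0.002, 0.06, 0], [0, -0.002, 0.085, 0], [0, -0.002, 0.099, 0], [0, -0.002, 0.099, 0], [0, -0.002, 0.099, 0]]}' | python3 steer.py; echo '{"segments": [[0, 0, 0, 0], [0, 0, 0, 0], [0, 0, 0, 0], [0, 0, 0, 0], [0, 0, 0, 0], [0, 0, 0, 0], [0, 0, 0, 0], [0, 0, 0, 0]]}' | python3 steer.py 0.03 15;  python3 - <<'E'
from h import *
print(go([*b2w(-.172,-.104),.102],np.pi/2+t))
E
```

```text
clock: 18.8
eef_pos: [0.4352, -0.0962, 0.0979]
orientation: [-0.0, -0.036, 0.999, 0.0]
force: [-0.2, 0.3, 0.2]
opening: 0.0881
finger_force: 0.0
clock: 19.6
eef_pos: [0.435, -0.0972, 0.0979]
orientation: [0.0, -0.035, 0.999, -0.0]
force: [0.3, 1.3, 2.6]
opening: 0.0485
finger_force: 14.7
(array([-0.1122,  0.2359, -0.0041]), np.float64(0.0004))
```

```bash
echo '{"segments": [[0, 0, -0.008, 0], [-0.015, 0.03, -0.008, 0], [-0.03, 0.065, -0.008, 0], [-0.05, 0.1, -0.008, 0], [-0.065, 0.135, -0.008, 0], [-0.08, 0.17, -0.008, 0], [-0.1, 0.205, -0.008, 0], [-0.112, 0.236, -0.008, 0], [-0.112, 0.236, -0.008, 0], [-0.112, 0.236, -0.008, 0]]}' | python3 steer.py;echo '{"segments": [[0, 0, 0.004, 0], [0, 0, 0.008, 0], [0, 0, 0.008, 0]]}' | python3 steer.py; python3 - <<'E'
from h import *
p,_=tool();print(p,w2b(p))
E
```

```text
clock: 20.6
eef_pos: [0.5295, 0.1466, 0.1055]
orientation: [-0.001, -0.036, 0.999, -0.0]
force: [0.3, 0.2, -1.0]
opening: 0.0485
finger_force: 14.7
clock: 20.9
eef_pos: [0.53, 0.1452, 0.0976]
orientation: [0.0, -0.034, 0.999, 0.0]
force: [-0.3, 0.4, -1.4]
opening: 0.0484
finger_force: 14.7
[0.52997874 0.14518257 0.09761131] [-0.172436   -0.10476274]
```

```bash
echo '{"segments": [[-0.01, 0, -0.001, 0], [-0.02, 0, 0, 0], [-0.03, 0, 0.001, 0], [-0.04, 0, 0.003, 0], [-0.05, 0, 0.006, 0], [-0.059, 0, 0.009, 0], [-0.068, 0, 0.014, 0], [-0.077, 0, 0.019, 0], [-0.085, 0, 0.025, 0], [-0.092, 0, 0.032, 0]]}' | python3 steer.py - 6;echo '{"segments": [[-0.007, 0, 0.007, 0], [-0.014, 0, 0.015, 0], [-0.019, 0, 0.023, 0], [-0.024, 0, 0.032, 0], [-0.028, 0, 0.041, 0], [-0.031, 0, 0.05, 0], [-0.033, 0, 0.056, 0], [-0.035, 0, 0.06, 0], [-0.035, 0, 0.06, 0], [-0.035, 0, 0.06, 0]]}' | python3 steer.py; echo '{"segments": [[0, 0, 0, 0], [0, 0, 0, 0], [0, 0, 0, 0], [0, 0, -0.02, 0], [0, 0, -0.05, 0], [0, 0, -0.08, 0], [0, 0, -0.08, 0]]}' | python3 steer.py 0.062; echo '{"segments": [[0.02, -0.03, 0, 0], [0.04, -0.06, 0, 0], [0.04, -0.06, 0, 0], [0.04, -0.06, 0, 0], [0.04, -0.06, 0.03, 0], [0.04, -0.06, 0.06, 0], [0.04, -0.06, 0.077, 0], [0.04, -0.06, 0.077, 0], [0.04, -0.06, 0.077, 0]]}' | python3 steer.py 0 10;python3 - <<'E'
from h import *
p,_=tool();print(p,w2b(p))
E
```

```text
clock: 21.9
eef_pos: [0.6254, 0.1527, 0.0672]
orientation: [0.003, -0.035, 0.999, 0.0]
force: [3.4, 0.0, 4.6]
opening: 0.0482
finger_force: 6.0
clock: 22.9
eef_pos: [0.6563, 0.1551, 0.0053]
orientation: [-0.0, -0.035, 0.999, 0.0]
force: [-0.2, 0.7, -1.4]
opening: 0.0482
finger_force: 6.0
clock: 23.6
eef_pos: [0.6602, 0.1554, 0.0913]
orientation: [0.005, -0.035, 0.999, 0.0]
force: [0.7, -0.5, 0.6]
opening: 0.0621
finger_force: 0.0
clock: 24.5
eef_pos: [0.6214, 0.093, 0.0089]
orientation: [0.0, -0.035, 0.999, 0.0]
force: [0.2, -0.5, 0.4]
opening: 0.0002
finger_force: 0.0
[0.62140936 0.09297451 0.00886664] [-0.08486333 -0.1632116 ]
```

```bash
echo '{"segments": [[0, 0.008, 0.002, 0], [0, 0.016, 0.002, 0], [0, 0.023, 0.002, 0], [0, 0.028, 0.002, 0], [0, 0.033, 0.002, 0], [0, 0.037, 0.002, 0], [0, 0.041, 0.002, 0], [0, 0.045, 0.002, 0], [0, 0.049, 0.002, 0], [0, 0.051, 0.002, 0]]}' | python3 steer.py;  for i in 1 2 3 4 5 6; do echo '{"segments": [[0, 0.001, 0, 0], [0, 0.002, 0, 0], [0, 0.002, 0, 0], [0, 0.002, 0, 0]]}' | python3 steer.py|egrep 'eef|^force'; done;python3 - <<'E'
from h import *
p,_=tool();print(p,w2b(p))
E
```

```text
clock: 25.5
eef_pos: [0.6173, 0.1437, 0.0067]
orientation: [-0.0, -0.035, 0.999, 0.0]
force: [-0.5, -1.3, 0.0]
opening: 0.0006
finger_force: 1.0
eef_pos: [0.6173, 0.1453, 0.0067]
force: [1.0, -1.1, 0.8]
eef_pos: [0.6173, 0.1471, 0.0067]
force: [2.7, -2.8, 0.7]
eef_pos: [0.6174, 0.1472, 0.0069]
force: [2.3, -10.0, 1.1]
eef_pos: [0.6174, 0.1473, 0.007]
force: [1.2, -17.7, 2.4]
eef_pos: [0.6174, 0.1474, 0.0071]
force: [0.4, -25.2, 3.5]
eef_pos: [0.6174, 0.1475, 0.0071]
force: [-0.3, -33.9, 4.9]
[0.61738624 0.14747813 0.00711915] [-0.08508086 -0.10856012]
```

```bash
echo '{"segments": [[0, -0.02, 0, 0], [0, -0.025, 0, 0], [0.03, -0.025, 0, 0], [0.06, -0.025, 0, 0], [0.09, -0.025, 0, 0], [0.11, -0.025, 0, 0], [0.11, -0.01, 0, 0], [0.11, 0.01, 0, 0], [0.11, 0.0265, 0, 0], [0.11, 0.0265, 0, 0]]}' | python3 steer.py;echo '{"segments": [[-0.004, 0, 0, 0], [-0.008, 0, 0, 0], [-0.012, 0, 0, 0], [-0.016, 0, 0, 0], [-0.02, 0, 0, 0], [-0.023, 0, 0, 0], [-0.026, 0, 0, 0], [-0.029, 0, 0, 0], [-0.032, 0, 0, 0], [-0.034, 0, 0, 0]]}' | python3 steer.py; for i in 1 2 3 4 5; do echo '{"segments": [[-0.001, 0, 0, 0], [-0.002, 0, 0, 0], [-0.002, 0, 0, 0], [-0.002, 0, 0, 0]]}' | python3 steer.py|egrep 'eef|^force'; done;  python3 - <<'E'
from h import *
p,_=tool();print(p,w2b(p))
E
```

```text
clock: 28.9
eef_pos: [0.5051, 0.1767, 0.0069]
orientation: [0.0, -0.036, 0.999, 0.0]
force: [0.4, 0.3, -0.4]
opening: 0.0006
finger_force: 0.0
clock: 29.9
eef_pos: [0.5392, 0.1764, 0.0067]
orientation: [0.0, -0.035, 0.999, -0.0]
force: [0.0, 0.7, 0.3]
opening: 0.0008
finger_force: 0.0
eef_pos: [0.5408, 0.1765, 0.0067]
force: [-0.5, -0.3, 0.6]
eef_pos: [0.5429, 0.1767, 0.0067]
force: [-0.6, 0.1, -0.8]
eef_pos: [0.5449, 0.1768, 0.0067]
force: [-0.7, 0.3, 0.6]
eef_pos: [0.547, 0.1769, 0.0067]
force: [-1.1, -0.5, 0.1]
eef_pos: [0.549, 0.1771, 0.0067]
force: [-0.9, -0.1, -1.0]
[0.5490121  0.17708741 0.00674437] [-0.15122688 -0.07426092]
```

No end contact where I expected it, so I'll look.

```bash
echo '{"segments": [[0.015, 0, 0, 0], [0.025, 0, -0.03, 0], [0.025, 0, -0.07, 0], [0.025, 0, -0.11, 0], [0.025, -0.04, -0.15, 0], [0.025, -0.08, -0.19, 0], [0.025, -0.12, -0.19, 0], [0.025, -0.16, -0.19, 0], [0.025, -0.2, -0.19, 0], [0.025, -0.24, -0.19, 0]]}' | python3 steer.py 0.088; echo '{"segments": [[0, 0, 0, 0], [0, 0, 0, 0]]}' | python3 steer.py; python3 - <<'E'
from h import *
a=bot.camera("top")[110:230,140:270];b=bot.camera("scene")[170:270,280:420]
a=cv2.resize(a,(416,384),interpolation=2);b=cv2.resize(b,(384,274),interpolation=2);b=cv2.copyMakeBorder(b,0,110,0,0,0)
cv2.imwrite("pics/m5.png",np.hstack([b,a]))
E
```

```text
clock: 32.9
eef_pos: [0.541, -0.0659, 0.1974]
orientation: [0.001, -0.035, 0.999, -0.0]
force: [1.0, -0.0, 0.5]
opening: 0.0786
finger_force: 0.0
clock: 33.1
eef_pos: [0.5408, -0.0648, 0.1968]
orientation: [0.0, -0.034, 0.999, 0.0]
force: [0.5, 0.5, -0.5]
opening: 0.0881
finger_force: 0.0
```

View pics/m5.png

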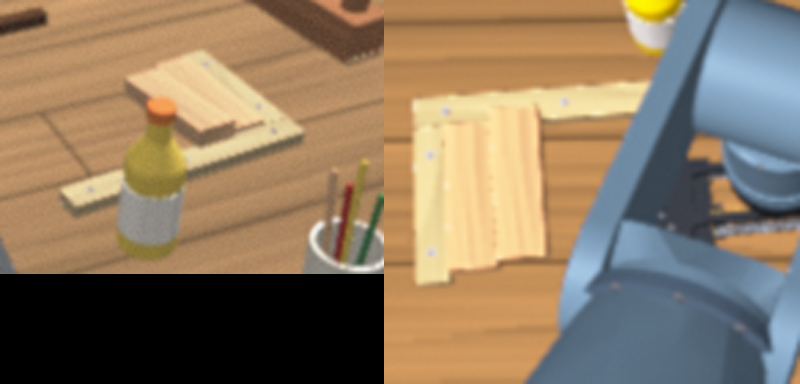

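B's far end has ridden up on the back batten: in the top crop its end overlaps the batten at about (515,108). I'll push that raised end back off, after checking clearance to the glue bottle.

```bash
python3 - <<'E'
from h import *
c=cam("top")
q=lambda u,v,z=0.:np.round(w2b(p2w(c,u,v,z)),4)
print("glue near edge",q(140+432/5,110+82/5),"cap",q(222,95.5,.165))
k=130/416
for n,(u,v) in dict(Bfl=(493,108),Bfr=(538,105),Bnl=(500,258),Bnr=(546,255),Anl=(452,272),Anr=(498,266),Afl=(446,122)).items():
    print(n,q(140+(u-384)*k,110+v*k,.024 if n[1]=='n' or n[0]=='A' else .04))
print(tool()[0],w2b(tool()[0]))
s=bot.observe();print(s["joint_positions"])
E
```

```text
glue near edge [ 0.0685 -0.2181] cap [ 0.0933 -0.2208]
Bfl [ 0.0061 -0.0521]
Bfr [ 0.0056 -0.0964]
Bnl [-0.1426 -0.0509]
Bnr [-0.1433 -0.0955]
Anl [-0.1527 -0.0041]
Anr [-0.1504 -0.0487]
Afl [ 0.0015 -0.0016]
[ 0.54066613 -0.06320911  0.19663873] [-0.17628769 -0.31339274]
[-3.34752022e-01  1.54723848e-01  1.72580397e+00  4.28912197e-04
  1.26127599e+00 -1.97638629e+00]
```

```bash
python3 - <<'E'
from h import *
print(go([*b2w(.04,-.072),.196],np.pi/2+t))
E
echo '{"segments": [[-0.04, 0.04, 0, 0], [-0.075, 0.075, 0, 0], [-0.11, 0.11, 0, 0], [-0.145, 0.145, 0, 0], [-0.18, 0.18, 0, 0], [-0.215, 0.215, 0, 0], [-0.216, 0.24, 0, 0], [-0.216, 0.24, 0, 0], [-0.216, 0.24, 0, 0]]}' | python3 steer.py 0 10
python3 - <<'E'
from h import *
print(w2b(tool()[0]),go([*b2w(.04,-.072),.024],np.pi/2+t))
E
```

```text
(array([-0.2165,  0.2412,  0.0007]), np.float64(0.001))
clock: 34.1
eef_pos: [0.7384, 0.1926, 0.196]
orientation: [-0.001, -0.037, 0.999, -0.0]
force: [0.0, 0.1, -0.3]
opening: 0.0182
finger_force: 0.0
[ 0.03878545 -0.07197453] (array([-0.0014,  0.    ,  0.172 ]), np.float64(0.0039))
```

```bash
echo '{"segments": [[0, 0, 0.03, 0], [0, 0, 0.06, 0], [0, 0, 0.09, 0], [0, 0, 0.12, 0], [0, 0, 0.145, 0], [0, 0, 0.165, 0], [0, 0, 0.172, 0], [0, 0, 0.172, 0]]}' | python3 steer.py 
echo '{"segments": [[0.006, 0, 0, 0], [0.012, 0, 0, 0], [0.018, 0, 0, 0], [0.021, 0, 0, 0], [0.024, 0, 0, 0], [0.027, 0, 0, 0], [0.03, 0, 0, 0], [0.033, 0, 0, 0], [0.036, 0, 0, 0], [0.036, 0, 0, 0]]}' | python3 steer.py 
echo '{"segments": [[0, 0, 0, 0], [0, 0, -0.04, 0], [0, 0, -0.08, 0], [0, 0, -0.12, 0], [0.03, -0.04, -0.17, 0], [0.06, -0.08, -0.172, 0], [0.09, -0.12, -0.172, 0], [0.12, -0.16, -0.172, 0], [0.15, -0.2, -0.172, 0], [0.18, -0.24, -0.172, 0]]}' | python3 steer.py 
echo '{"segments": [[0.01, -0.03, 0, 0], [0.02, -0.06, 0, 0], [0.02, -0.06, 0, 0]]}' | python3 steer.py 0.088
python3 - <<'E'
from h import *
a=bot.camera("top")[110:230,140:270];b=bot.camera("scene")[170:270,280:420]
a=cv2.resize(a,(416,384),interpolation=2);b=cv2.resize(b,(384,274),interpolation=2);b=cv2.copyMakeBorder(b,0,110,0,0,0)
cv2.imwrite("pics/m6.png",np.hstack([b,a]))
print(tool()[0])
E
```

```text
clock: 34.9
eef_pos: [0.7387, 0.1899, 0.0239]
orientation: [-0.001, -0.035, 0.999, -0.0]
force: [0.1, 0.1, 0.0]
opening: 0.0006
finger_force: 0.0
clock: 35.9
eef_pos: [0.7031, 0.1879, 0.0246]
orientation: [-0.0, -0.035, 0.999, -0.0]
force: [-0.1, -0.0, 1.0]
opening: 0.0004
finger_force: 0.0
clock: 36.9
eef_pos: [0.5485, -0.0518, 0.1971]
orientation: [0.0, -0.035, 0.999, -0.0]
force: [0.6, -0.4, -0.7]
opening: 0.0007
finger_force: 0.0
clock: 37.2
eef_pos: [0.5333, -0.115, 0.1971]
orientation: [0.0, -0.033, 0.999, -0.001]
force: [0.1, 0.4, 0.1]
opening: 0.0228
finger_force: 0.0
[ 0.5338726  -0.11210113  0.19690116]
```

View pics/m6.png

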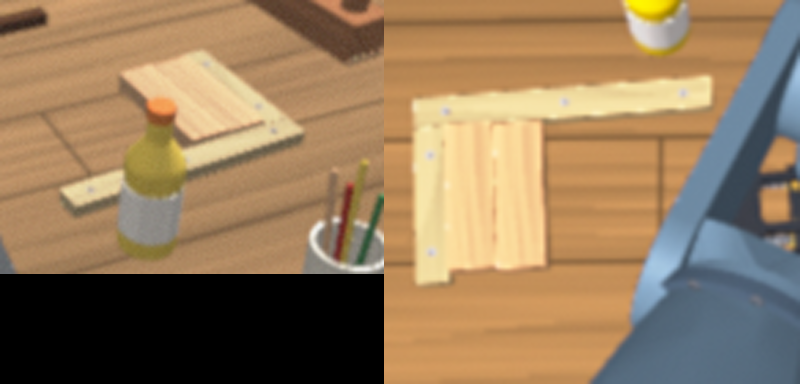

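B is flat again and level with A. The near edges line up at about v 268 and the far ends sit at the batten. Next is C.

```bash
echo '{"segments": [[0.01, -0.02, 0, 0.04], [0.04, -0.05, 0, 0.09], [0.07, -0.08, 0, 0.128], [0.07, -0.08, 0, 0.128], [0.07, -0.08, 0, 0.128]]}' | python3 steer.py 0.088; echo '{"segments": [[0, 0, 0, 0]]}' | python3 steer.py;python3 - <<'E'
from h import *
print(go([.4531,-.2041,.097],np.pi/2-.0583),tool()[0])
im=bot.camera("wrist");cv2.imwrite("pics/w3.png",im)
c=cam("wrist");a=-.0583
for x,y in((12,24),(12,-24),(-12,-24),(-12,24)):
    print(w2p(c,[.4531+(x*np.cos(a)-y*np.sin(a))/1e3,-.2041+(x*np.sin(a)+y*np.cos(a))/1e3,.15]))
E
```

```text
clock: 37.8
eef_pos: [0.47, -0.1958, 0.1969]
orientation: [0.0, 0.029, 1.0, 0.0]
force: [-0.4, 0.5, -1.0]
opening: 0.0704
finger_force: 0.0
clock: 37.9
eef_pos: [0.4705, -0.1951, 0.1968]
orientation: [0.0, 0.028, 1.0, 0.0]
force: [0.8, 1.1, 0.4]
opening: 0.0779
finger_force: 0.0
(array([ 0.017 , -0.01  ,  0.0998]), np.float64(0.0022)) [ 0.47053671 -0.19513338  0.19681481]
[274.82163717 206.32125374]
[202.94390173 206.20795517]
[201.22431035 171.15257032]
[275.61690282 171.28545442]
```

View pics/w3.png

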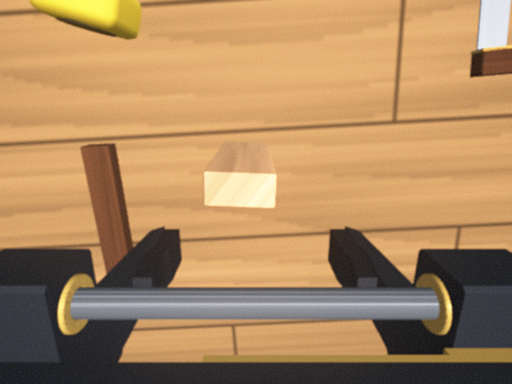

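C's top (u 205–276, v 172–207) agrees within 2 px.

```bash
echo '{"segments": [[0.017, -0.009, 0, 0], [0.017, -0.009, 0.02, 0], [0.017, -0.009, 0.05, 0], [0.017, -0.009, 0.08, 0], [0.017, -0.009, 0.1, 0], [0.017, -0.009, 0.1, 0], [0.017, -0.009, 0.1, 0]]}' | python3 steer.py; echo '{"segments": [[0, 0, 0, 0], [0, 0, 0, 0], [0, 0, 0, 0], [0, 0, 0, 0], [0, 0, 0, 0], [0, 0, 0, 0], [0, 0, 0, 0], [0, 0, 0, 0]]}' | python3 steer.py 0.03 15;  python3 - <<'E'
from h import *
print(go([*b2w(-.182,-.152),.102],np.pi/2+t))
E
```

```text
clock: 38.65
eef_pos: [0.4528, -0.2036, 0.0969]
orientation: [-0.0, 0.028, 1.0, 0.0]
force: [-0.2, 0.4, 0.2]
opening: 0.088
finger_force: 0.0
clock: 39.45
eef_pos: [0.4523, -0.2045, 0.097]
orientation: [0.0, 0.029, 1.0, -0.0]
force: [-1.7, 0.8, 3.2]
opening: 0.0484
finger_force: 14.8
(array([-0.0538,  0.3055, -0.0051]), np.float64(-0.1275))
```

```bash
echo '{"segments": [[0, 0, -0.008, 0], [-0.006, 0.035, -0.008, -0.02], [-0.012, 0.075, -0.008, -0.04], [-0.02, 0.115, -0.008, -0.06], [-0.027, 0.155, -0.008, -0.08], [-0.034, 0.195, -0.008, -0.1], [-0.041, 0.235, -0.008, -0.127], [-0.048, 0.275, -0.008, -0.127], [-0.054, 0.3055, -0.008, -0.127], [-0.054, 0.3055, -0.008, -0.127]]}' | python3 steer.py;echo '{"segments": [[0, 0, 0, 0], [0, 0, 0, 0], [0, 0, 0.004, 0], [0, 0, 0.008, 0], [0, 0, 0.008, 0]]}' | python3 steer.py; python3 - <<'E'
from h import *
p,_=tool();print(p,w2b(p))
E
```

```text
clock: 40.45
eef_pos: [0.524, 0.1008, 0.1049]
orientation: [0.0, -0.037, 0.999, 0.0]
force: [0.5, -0.8, -2.0]
opening: 0.0483
finger_force: 14.8
clock: 40.95
eef_pos: [0.5239, 0.0967, 0.0966]
orientation: [0.0, -0.034, 0.999, 0.0]
force: [-0.2, 0.5, -0.7]
opening: 0.0482
finger_force: 14.9
[0.52386696 0.09674028 0.09658674] [-0.18190663 -0.15266176]
```

```bash
echo '{"segments": [[-0.01, 0, -0.001, 0], [-0.02, 0, 0, 0], [-0.03, 0, 0.001, 0], [-0.04, 0, 0.003, 0], [-0.05, 0, 0.006, 0], [-0.059, 0, 0.009, 0], [-0.068, 0, 0.014, 0], [-0.077, 0, 0.019, 0], [-0.085, 0, 0.025, 0], [-0.092, 0, 0.032, 0]]}' | python3 steer.py - 6;echo '{"segments": [[-0.007, 0, 0.007, 0], [-0.014, 0, 0.015, 0], [-0.019, 0, 0.023, 0], [-0.024, 0, 0.032, 0], [-0.028, 0, 0.041, 0], [-0.031, 0, 0.05, 0], [-0.033, 0, 0.056, 0], [-0.035, 0, 0.06, 0], [-0.035, 0, 0.06, 0], [-0.035, 0, 0.06, 0]]}' | python3 steer.py; echo '{"segments": [[0, 0, 0, 0], [0, 0, 0, 0], [0, 0, 0, 0], [0, 0, -0.02, 0], [0, 0, -0.05, 0], [0, 0, -0.08, 0], [0, 0, -0.08, 0]]}' | python3 steer.py 0.062; echo '{"segments": [[0.02, -0.03, 0, 0], [0.03, -0.06, 0, 0], [0.03, -0.06, 0, 0], [0.03, -0.06, 0, 0], [0.03, -0.06, 0.03, 0], [0.03, -0.06, 0.06, 0], [0.03, -0.06, 0.079, 0], [0.03, -0.06, 0.079, 0], [0.03, -0.06, 0.079, 0]]}' | python3 steer.py 0 10;python3 - <<'E'
from h import *
p,_=tool();print(p,w2b(p))
a=bot.camera("top")[110:230,140:270];b=bot.camera("scene")[170:270,280:420]
a=cv2.resize(a,(416,384),interpolation=2);b=cv2.resize(b,(384,274),interpolation=2);b=cv2.copyMakeBorder(b,0,110,0,0,0)
cv2.imwrite("pics/m7.png",np.hstack([b,a]))
E
```

```text
clock: 41.95
eef_pos: [0.6192, 0.1038, 0.0661]
orientation: [0.003, -0.035, 0.999, -0.0]
force: [3.7, -0.4, 3.1]
opening: 0.0479
finger_force: 6.0
clock: 42.95
eef_pos: [0.6505, 0.1063, 0.0048]
orientation: [0.0, -0.035, 0.999, -0.0]
force: [-0.1, 0.2, -1.1]
opening: 0.0478
finger_force: 6.0
clock: 43.65
eef_pos: [0.654, 0.1063, 0.0903]
orientation: [0.005, -0.035, 0.999, -0.0]
force: [-0.0, -0.3, 0.4]
opening: 0.0624
finger_force: 0.0
clock: 44.55
eef_pos: [0.6248, 0.0453, 0.0056]
orientation: [-0.0, -0.035, 0.999, 0.0]
force: [0.3, -1.2, 0.7]
opening: 0.0007
finger_force: 0.0
[0.62475905 0.04526671 0.00562576] [-0.08484432 -0.21103684]
```

```bash
echo '{"segments": [[0, 0.008, 0, 0], [0, 0.016, 0, 0], [0, 0.023, 0, 0], [0, 0.028, 0, 0], [0, 0.033, 0, 0], [0, 0.037, 0, 0], [0, 0.041, 0, 0], [0, 0.045, 0, 0], [0, 0.049, 0, 0], [0, 0.051, 0, 0]]}' | python3 steer.py;  for i in 1 2 3 4 5 6; do echo '{"segments": [[0, 0.001, 0, 0], [0, 0.002, 0, 0], [0, 0.002, 0, 0], [0, 0.002, 0, 0]]}' | python3 steer.py|egrep 'eef|^force'; done;python3 - <<'E'
from h import *
p,_=tool();print(p,w2b(p))
b=bot.camera("scene")[170:270,280:420]
cv2.imwrite("pics/m7.png",cv2.resize(b,None,fx=4,fy=4,interpolation=2))
E
```

```text
clock: 45.65
eef_pos: [0.6211, 0.0956, 0.0057]
orientation: [-0.0, -0.035, 0.999, 0.0]
force: [0.6, -2.1, 2.3]
opening: 0.0008
finger_force: 1.1
eef_pos: [0.6209, 0.0973, 0.0056]
force: [1.0, -0.5, 1.2]
eef_pos: [0.6208, 0.0994, 0.0056]
force: [1.0, -0.4, 0.9]
eef_pos: [0.6209, 0.0999, 0.0057]
force: [0.1, -6.8, 0.3]
eef_pos: [0.6209, 0.1, 0.0057]
force: [0.7, -14.1, 1.1]
eef_pos: [0.6209, 0.1001, 0.0058]
force: [0.4, -22.0, 0.6]
eef_pos: [0.6209, 0.1001, 0.0058]
force: [0.3, -29.2, 0.7]
[0.62093958 0.10013856 0.00582667] [-0.08483304 -0.15603221]
```

View pics/m7.png

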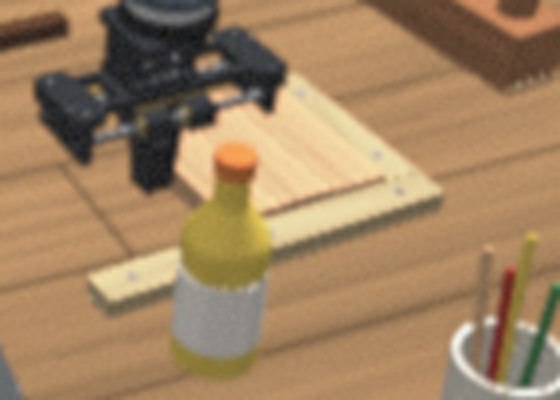

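C lies flat with no visible gap to B. Next: end pushes on C, then B, then A.

```bash
echo '{"segments": [[0, -0.02, 0, 0], [0, -0.025, 0, 0], [0.03, -0.025, 0, 0], [0.06, -0.025, 0, 0], [0.09, -0.025, 0, 0], [0.11, -0.025, 0, 0], [0.11, -0.01, 0, 0], [0.11, 0.01, 0, 0], [0.11, 0.028, 0, 0], [0.11, 0.028, 0, 0]]}' | python3 steer.py;echo '{"segments": [[-0.004, 0, 0, 0], [-0.008, 0, 0, 0], [-0.012, 0, 0, 0], [-0.016, 0, 0, 0], [-0.02, 0, 0, 0], [-0.023, 0, 0, 0], [-0.026, 0, 0, 0], [-0.029, 0, 0, 0], [-0.031, 0, 0, 0], [-0.033, 0, 0, 0]]}' | python3 steer.py; for i in 1 2 3 4 5; do echo '{"segments": [[-0.001, 0, 0, 0], [-0.002, 0, 0, 0], [-0.002, 0, 0, 0], [-0.002, 0, 0, 0]]}' | python3 steer.py|egrep 'eef|^force'; done;  python3 - <<'E'
from h import *
p,_=tool();print(p,w2b(p))
E
```

```text
clock: 49.1
eef_pos: [0.509, 0.1304, 0.0059]
orientation: [0.0, -0.036, 0.999, 0.0]
force: [0.5, -0.4, -0.1]
opening: 0.0005
finger_force: 0.0
clock: 50.1
eef_pos: [0.5416, 0.1299, 0.0057]
orientation: [-0.0, -0.035, 0.999, 0.0]
force: [-0.2, 0.1, 1.1]
opening: 0.0006
finger_force: 0.0
eef_pos: [0.5434, 0.13, 0.0056]
force: [-0.7, -1.1, 0.3]
eef_pos: [0.5449, 0.1301, 0.0055]
force: [-5.5, -0.8, 2.8]
eef_pos: [0.5449, 0.1301, 0.0053]
force: [-11.3, -1.7, 9.5]
eef_pos: [0.5449, 0.1302, 0.005]
force: [-18.5, -2.4, 15.7]
eef_pos: [0.5449, 0.1303, 0.0048]
force: [-24.5, -3.7, 21.8]
[0.54488815 0.13028086 0.0047906 ] [-0.1586006  -0.12066661]
```

```bash
echo '{"segments": [[0.02, 0, 0, 0], [0.02, 0, 0, 0], [0.02, 0.025, 0, 0], [0.02, 0.048, 0, 0], [0.02, 0.048, 0, 0], [0.015, 0.048, 0, 0], [0.01, 0.048, 0, 0], [0.007, 0.048, 0, 0], [0.004, 0.048, 0, 0], [0.002, 0.048, 0, 0]]}' | python3 steer.py; for i in 1 2; do echo '{"segments": [[-0.001, 0, 0, 0], [-0.002, 0, 0, 0], [-0.002, 0, 0, 0], [-0.002, 0, 0, 0]]}' | python3 steer.py|egrep 'eef|^force'; done;echo '{"segments": [[0.02, 0, 0, 0], [0.02, 0, 0, 0], [0.02, 0.025, 0, 0], [0.02, 0.048, 0, 0], [0.02, 0.048, 0, 0], [0.015, 0.048, 0, 0], [0.01, 0.048, 0, 0], [0.007, 0.048, 0, 0], [0.004, 0.048, 0, 0], [0.002, 0.048, 0, 0]]}' | python3 steer.py; for i in 1 ; do echo '{"segments": [[-0.001, 0, 0, 0], [-0.002, 0, 0, 0], [-0.002, 0, 0, 0], [-0.002, 0, 0, 0]]}' | python3 steer.py|egrep 'eef|^force'; done
```

```text
clock: 53.1
eef_pos: [0.5418, 0.1773, 0.0048]
orientation: [-0.006, -0.034, 0.999, -0.0]
force: [-21.1, -1.9, 17.0]
opening: 0.0003
finger_force: 10.7
eef_pos: [0.5417, 0.1773, 0.0046]
force: [-23.4, -3.9, 19.0]
eef_pos: [0.5418, 0.1773, 0.0044]
force: [-30.1, -4.6, 26.8]
clock: 54.9
eef_pos: [0.5386, 0.2249, 0.0045]
orientation: [-0.008, -0.034, 0.999, -0.001]
force: [-27.3, -2.6, 22.7]
opening: 0.0004
finger_force: 14.3
eef_pos: [0.5386, 0.2249, 0.0045]
force: [-31.0, -3.0, 26.0]
```

All three ends are seated. Next: retreat, check the panel and locate the caul.

```bash
echo '{"segments": [[0.02, 0, 0, 0], [0.03, 0, -0.01, 0], [0.03, 0, -0.05, 0], [0.03, 0, -0.09, 0], [0.03, -0.03, -0.13, 0], [0.03, -0.07, -0.17, 0], [0.03, -0.11, -0.2, 0], [0.03, -0.16, -0.2, 0], [0.03, -0.21, -0.2, 0], [0.03, -0.26, -0.2, 0]]}' | python3 steer.py 0.088; echo '{"segments": [[0, -0.05, 0, 0], [0, -0.1, 0, 0], [0, -0.15, 0, 0], [0, -0.2, 0, 0], [0, -0.2, 0, 0], [0, -0.2, 0, 0], [0, -0.2, 0, 0]]}' | python3 steer.py; python3 - <<'E'
from h import *
print(tool()[0])
im=bot.camera("top");cv2.imwrite("pics/top8.png",im)
w=bot.camera("wrist");cv2.imwrite("pics/w8.png",w)
a=cv2.resize(im[110:210,140:240],(400,400),interpolation=2);b=cv2.resize(w,(400,300));b=cv2.copyMakeBorder(b,0,100,0,0,0)
cv2.imwrite("pics/m8.png",np.hstack([a,b]))
E
```

```text
clock: 56.3
eef_pos: [0.535, -0.0328, 0.2068]
orientation: [0.001, -0.034, 0.999, -0.0]
force: [1.3, 0.1, -0.3]
opening: 0.079
finger_force: 0.0
clock: 57.0
eef_pos: [0.5481, -0.2287, 0.2055]
orientation: [-0.0, -0.034, 0.999, 0.0]
force: [0.1, -0.3, -0.5]
opening: 0.0878
finger_force: 0.0
[ 0.54810557 -0.22874394  0.20547051]
```

View pics/m8.png

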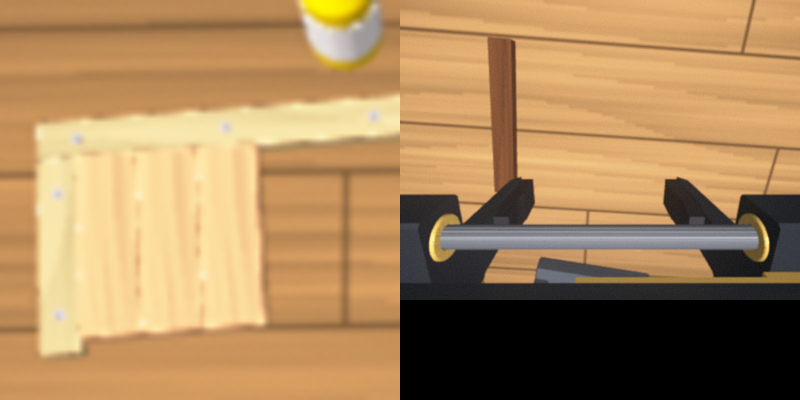

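Panel is tight and even, all ends on the batten. The wrist view shows the caul's near end at about (488–510, 38) in the crop. I'll fit its pose by colour in the top image.

```bash
python3 - <<'E'
from h import *
def seg(f,c,roi,z):
    im=cv2.imread(f);m=(im.max(2)<125)&((im[...,2].astype(int)-im[...,0])>30)
    k=np.zeros_like(m);u0,v0,u1,v1=roi;k[v0:v1,u0:u1]=m[v0:v1,u0:u1]
    n,l,s,ce=cv2.connectedComponentsWithStats(k.astype(np.uint8));i=1+s[1:,4].argmax()
    v,u=np.where(l==i);P=np.array([p2w(c,a,b,z)[:2] for a,b in zip(u,v)])
    (cx,cy),(w,h),a=cv2.minAreaRect((P*1000).astype(np.float32))
    d=np.linalg.svd(P-P.mean(0))[2][0] if len(P)<4000 else np.linalg.eigh(np.cov(P.T))[1][:,1]
    print(f,s[i],"centre",cx,cy,"size",w,h,"ang",np.degrees(np.arctan(d[1]/d[0])))
seg("pics/top0.png",cam("top"),(330,140,400,250),.02)
seg("pics/top8.png",cam("top"),(300,120,430,260),.02)
seg("pics/w8.png",cam("wrist"),(90,30,170,232),.02)
E
```

```text
pics/top0.png [352 160  13  69 667] centre 540.9185180664062 -362.8077087402344 size 34.28772735595703 217.1255340576172 ang -1.1584278703911868
pics/top8.png [354 187   9  41 208] centre 498.6368103027344 -359.32293701171875 size 23.61846160888672 127.45574188232422 ang -5.6418567643583195
pics/w8.png [139  52  12 180 857] centre 536.193603515625 -346.4189453125 size 12.748485565185547 196.02713012695312 ang -1.0445461574649404
```

```bash
python3 - <<'E'
from h import *
print(go([.5415,-.3635,.1],np.pi/2-.0195))
E
```

```text
(array([ 0.0164, -0.1348,  0.1056]), np.float64(0.0902))
```

```bash
echo '{"segments": [[0.004, -0.03, 0.02, 0.03], [0.008, -0.07, 0.04, 0.06], [0.012, -0.1, 0.07, 0.09], [0.016, -0.13, 0.09, 0.09], [0.016, -0.135, 0.106, 0.09], [0.016, -0.135, 0.106, 0.09], [0.016, -0.135, 0.106, 0.09], [0.016, -0.135, 0.106, 0.09], [0.016, -0.135, 0.106, 0.09]]}' | python3 steer.py 0.088; python3 - <<'E'
from h import *
print(tool()[0])
w=bot.camera("wrist");cv2.imwrite("pics/w9.png",w);c=cam("wrist")
a=-.0195
for x,y in((-110,15),(-110,-15),(-60,15),(-60,-15)):
    print(w2p(c,[.5415+(x*np.cos(a)-y*np.sin(a))/1e3,-.3635+(x*np.sin(a)+y*np.cos(a))/1e3,.02]))
E
```

```text
clock: 58.0
eef_pos: [0.5428, -0.3643, 0.1013]
orientation: [0.001, 0.01, 1.0, -0.001]
force: [0.8, -0.4, 0.6]
opening: 0.0882
finger_force: 0.0
[ 0.5428383  -0.36431573  0.10134973]
[277.66649353  40.65057026]
[233.26380144  40.67899149]
[276.17838254 116.62032684]
[234.67710929 116.64119889]
```

View pics/w9.png

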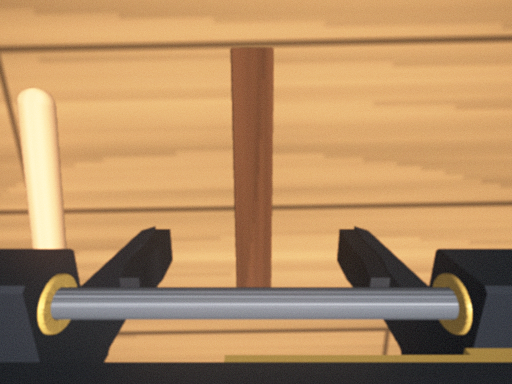

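The caul is at u 232–273 with its end at v 47, so about 4 mm further in x and 2 mm in −y than predicted. Next: grip its middle.

```bash
echo '{"segments": [[-0.004, -0.0015, 0.03, 0], [-0.004, -0.0015, 0.06, 0], [-0.004, -0.0015, 0.08, 0], [-0.004, -0.0015, 0.095, 0], [-0.004, -0.0015, 0.095, 0], [-0.004, -0.0015, 0.095, 0]]}' | python3 steer.py; echo '{"segments": [[0, 0, 0, 0], [0, 0, 0, 0], [0, 0, 0, 0], [0, 0, 0, 0], [0, 0, 0, 0], [0, 0, 0, 0], [0, 0, 0, 0], [0, 0, 0, 0], [0, 0, 0, 0]]}' | python3 steer.py 0.015 20; echo '{"segments": [[0, 0, -0.03, 0], [0, 0, -0.06, 0], [0, 0, -0.1, 0], [0, 0, -0.14, 0], [0, 0, -0.14, 0], [0, 0, -0.14, 0]]}' | python3 steer.py; python3 - <<'E'
from h import *
print(go([*b2w(-.075,-.072),.06],t))
E
```

```text
clock: 58.65
eef_pos: [0.5462, -0.3669, 0.0055]
orientation: [0.0, 0.01, 1.0, -0.0]
force: [0.1, -0.1, -0.2]
opening: 0.0884
finger_force: 0.0
clock: 59.55
eef_pos: [0.5457, -0.3666, 0.0046]
orientation: [-0.0, 0.01, 1.0, 0.0]
force: [0.5, -0.1, 1.3]
opening: 0.0296
finger_force: 20.0
clock: 60.15
eef_pos: [0.5461, -0.367, 0.1457]
orientation: [0.001, 0.01, 1.0, -0.001]
force: [0.2, 0.2, -2.0]
opening: 0.03
finger_force: 20.0
(array([-0.0672,  0.5533,  0.085 ]), np.float64(1.4803))
```

```bash
echo '{"segments": [[-0.005, 0.03, 0, 0.1], [-0.01, 0.06, 0, 0.2], [-0.015, 0.09, 0, 0.3], [-0.02, 0.12, 0, 0.4], [-0.022, 0.15, 0, 0.5], [-0.025, 0.18, 0, 0.6], [-0.03, 0.21, 0, 0.7], [-0.03, 0.24, 0, 0.8], [-0.035, 0.27, 0, 0.9], [-0.035, 0.3, 0, 1.0]]}' | python3 steer.py; echo '{"segments": [[0, 0, 0, 0.1], [0, 0, 0, 0.2], [0, 0, 0, 0.3], [0, 0, 0, 0.4], [0, 0, 0, 0.48], [0, 0, 0, 0.48], [0, 0, 0, 0.48]]}' | python3 steer.py; python3 - <<'E'
from h import *
print(go([*b2w(-.075,-.072),.06],t))
E
```

```text
clock: 61.15
eef_pos: [0.5857, -0.0658, 0.1422]
orientation: [-0.002, 0.49, 0.872, -0.0]
force: [-0.0, -0.0, -0.9]
opening: 0.0298
finger_force: 20.0
clock: 61.85
eef_pos: [0.5859, -0.0671, 0.143]
orientation: [-0.001, 0.681, 0.732, -0.001]
force: [0.4, 0.2, -1.2]
opening: 0.0298
finger_force: 20.0
(array([0.2482, 0.0572, 0.0831]), np.float64(0.0024))
```

```bash
echo '{"segments": [[0.035, 0.008, 0, 0], [0.07, 0.016, 0, 0], [0.105, 0.024, 0, 0], [0.14, 0.032, 0, 0], [0.175, 0.04, 0, 0], [0.21, 0.05, 0, 0], [0.248, 0.057, 0, 0], [0.248, 0.057, 0.04, 0], [0.248, 0.057, 0.083, 0], [0.248, 0.057, 0.083, 0]]}' | python3 steer.py;echo '{"segments": [[0, 0, 0, 0], [0, 0, 0, 0]]}' | python3 steer.py; python3 - <<'E'
from h import *
p,_=tool();print(p,w2b(p),go([*b2w(-.075,-.072),.03],t))
b=bot.camera("scene")[150:280,260:420]
cv2.imwrite("pics/m10.png",cv2.resize(b,None,fx=4,fy=4,interpolation=2))
E
```

```text
clock: 62.85
eef_pos: [0.6205, 0.1837, 0.054]
orientation: [-0.005, 0.681, 0.732, -0.005]
force: [-0.9, -0.1, -2.0]
opening: 0.0298
finger_force: 20.0
clock: 63.05
eef_pos: [0.6282, 0.1838, 0.0641]
orientation: [0.001, 0.682, 0.731, 0.001]
force: [0.7, -0.1, -1.6]
opening: 0.0295
finger_force: 20.0
[0.62817655 0.18381848 0.06410032] [-0.07178588 -0.07305949] (array([ 0.0011, -0.0033,  0.0341]), np.float64(0.0003))
```

View pics/m10.png

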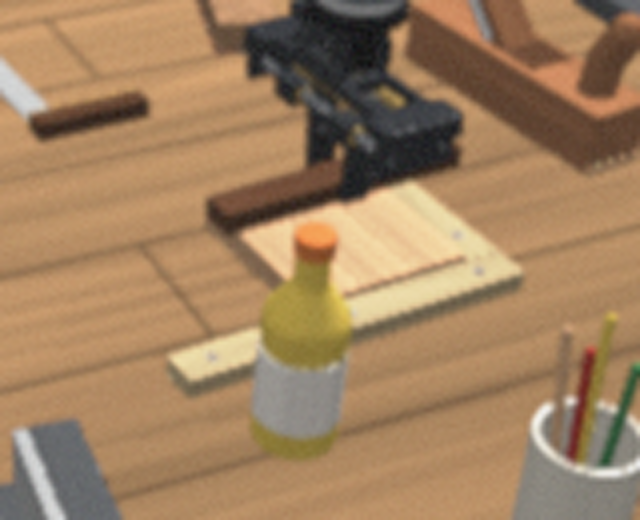

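The caul is held level above the panel's middle. Next: lower it until contact.

```bash
echo '{"segments": [[0, 0, 0.005, 0], [0, 0, 0.01, 0], [0, 0, 0.015, 0], [0, 0, 0.02, 0], [0, 0, 0.025, 0], [0, 0, 0.028, 0], [0, 0, 0.03, 0], [0, 0, 0.031, 0], [0, 0, 0.031, 0], [0, 0, 0.031, 0]]}' | python3 steer.py; python3 - <<'E'
from h import *
p,_=tool();print(p,w2b(p))
E
```

```text
clock: 64.1
eef_pos: [0.6266, 0.184, 0.0309]
orientation: [0.0, 0.682, 0.731, 0.0]
force: [-0.2, 0.2, -1.6]
opening: 0.0295
finger_force: 20.0
[0.62662587 0.18399138 0.03089835] [-0.07332074 -0.07277901]
```

```bash
echo '{"segments": [[0, 0, 0.001, 0], [0, 0, 0.002, 0], [0, 0, 0.0025, 0], [0, 0, 0.0025, 0]]}' | python3 steer.py; echo '{"segments": [[0, 0, 0, 0], [0, 0, 0, 0], [0, 0, 0, 0], [0, 0, 0, 0], [0, 0, 0, 0]]}' | python3 steer.py 0.05;echo '{"segments": [[0, 0, -0.01, 0], [0, 0, -0.03, 0], [0, 0, -0.07, 0], [0, 0, -0.11, 0], [0, 0, -0.15, 0], [0.0, 0, -0.18, 0], [0, -0.04, -0.18, 0], [0, -0.08, -0.18, 0]]}' | python3 steer.py;echo '{"segments": [[-0.04, -0.01, 0, 0], [-0.08, -0.03, 0, 0], [-0.12, -0.05, 0, 0], [-0.16, -0.06, 0, 0], [-0.2, -0.07, 0, 0], [-0.24, -0.08, 0, 0], [-0.28, -0.08, 0, 0], [-0.32, -0.08, 0, 0], [-0.36, -0.08, 0, 0], [-0.36, -0.08, 0, 0]]}' | python3 steer.py; python3 - <<'E'
from h import *
a=cv2.resize(bot.camera("top")[80:280,110:290],(405,450),interpolation=2)
b=cv2.resize(bot.camera("scene")[150:280,260:420],(395,321),interpolation=2);b=cv2.copyMakeBorder(b,0,129,0,0,0)
cv2.imwrite("pics/m11.png",np.hstack([a,b]))
E
```

```text
clock: 64.5
eef_pos: [0.6266, 0.184, 0.0286]
orientation: [0.0, 0.682, 0.731, 0.0]
force: [-2.2, 0.0, 2.8]
opening: 0.0296
finger_force: 20.0
clock: 65.0
eef_pos: [0.6265, 0.1839, 0.0281]
orientation: [-0.0, 0.682, 0.731, 0.0]
force: [0.7, 0.1, 0.5]
opening: 0.0499
finger_force: 0.0
clock: 65.8
eef_pos: [0.5471, 0.1782, 0.2105]
orientation: [0.001, 0.682, 0.731, 0.002]
force: [-0.6, 0.2, 0.1]
opening: 0.05
finger_force: 0.0
clock: 66.8
eef_pos: [0.4923, -0.1909, 0.2093]
orientation: [0.001, 0.684, 0.73, -0.0]
force: [-0.5, -0.1, 0.1]
opening: 0.0499
finger_force: 0.0
```

View pics/m11.png

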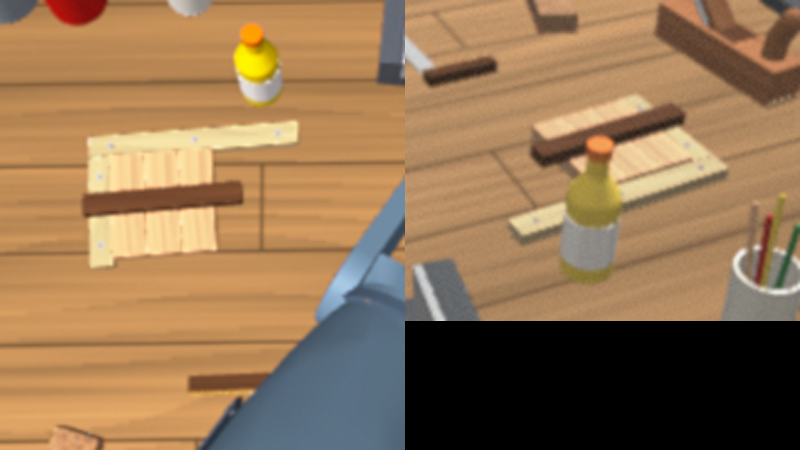

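The caul lies flat across the middle, at about (162,198) in the top crop, spanning all three staves. Panel and tools are undisturbed, so I'm handing in.

```bash
python3 -c "
from bench import bot
print(bot.job_done())"
```

```text
the job is handed in; nothing more can be done
None
```

The job is handed in: the three staves present lie flat and tight in the batten corner with every end against the back batten, the caul rests across the middle of all three, and I saw nothing else moved in the views I checked; no verdict came back.

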